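Fetch the pointed striker from the sliding-door case and put it on the balance

TASK

The pointed striker has to be weighed: in the striker case, press down the tail of the catch that locks the sliding door it stands behind, so that the catch's nose tips up out of the door, and slide that door all the way behind (or over) the other one. Take the pointed striker out and set it down gently, upright in the middle of the balance's pan, then slide the door fully shut again. Leave the round-nosed striker in its place and do not disturb the other things on the bench.

Things in the scene. Friction and masses are not known exactly. Their poses are not given: they have to be found in the camera images.
- case: Striker case, fixed: grey steel box 234 mm deep (x), 442 mm wide (y), its top sloping up away from the robot by 0.21 rad and closed by two clear, aluminium-framed sliding doors. Origin: centre of the underside; x to the high back edge, y left, z up. Front and rear tracks are flush with the left door's upper face; the side walls (y = +-211 to +-221 mm) end just below the right door.
- top (a point): Middle of the case's top, 147 mm above the bench, level with the left door's upper face. Doors: each 222 mm wide (y), 210 mm along the slope, 8 mm thick. Shut, the left door covers y = -10 to 212 mm, the right one the mirror image. The left door runs on the upper track; the right door runs 11 mm lower and passes beneath it. Axes as the case's.
- liner (a point): Middle of the flat rubber liner inside the case, 34 mm above the bench. The strikers stand on it, one behind each door, about 132 mm to the left and right of this point and 10 mm behind it, free all round (front and back walls at x = +-107 mm). A small fixed box of screws, 56 mm above the bench at most, stands at x = 70, y = 0 mm. Axes as the case's.
- door_left (a joint): Left door: 0 shut, grows (m) as it slides to the right (-y of the case) over the right door; end stop at 0.158, which uncovers 158 mm of its compartment from the left side wall inwards. Friction about 2 N; it stays where it is left. Locked while its catch is down (2 mm of play).
- door_right (a joint): Right door: 0 shut, grows (m) as it slides to the left (+y of the case) beneath the left door; end stop at 0.158; otherwise like the left one.
- pull_left (a point): Edge pull of the left door: an upright aluminium bar 8 mm thick (y), 80 mm long along the slope, 190 mm from the case's middle when shut; push the door by either side of it. This point: in the bar's middle, 12 mm below its top edge and 12 mm above the left door's upper face. Moves with the door. Axes: x up the slope, y left, z square to the slope.
- pull_right (a point): Edge pull of the right door, the mirror image, its top at the same height: this point is 12 mm below its top edge and 12 mm above the level of the LEFT door's upper face (23 mm above the right door's own). With the right door fully open its pull stands only 16 mm from the left door's edge: push it in its upper 24 mm, over the left door.
- catch_left (a joint): Catch of the left door: steel rocker 87 mm long, pivoted on the front track 185 mm left of the middle. At 0 to 0.05 rad (start) its nose, pointing to the back, sits in a keeper on the door and locks it. Pressing its tail down tips the nose up: free above 0.36, stop at 0.55. Takes about 2.5 N and stays where it is left. The door passes only while it is up.
- catch_right (a joint): Catch of the right door, 185 mm right of the middle; the same.
- tail_left (a point): Middle of the top of the left catch's tail: the plate to press (26 mm in x, 28 mm in y, 6 mm thick), sticking out in front of the case, 38 mm from the pivot; it goes down about 19 mm from 0 to the stop. Axes as the door pulls', leaning with the catch.
- tail_right (a point): The same point on the right catch.
- pointed_mid (a point): Pointed striker: loose steel turned part, 79 mm tall, about 0.5 kg, standing upright behind either door. Round foot 52 mm in diameter and 6 mm thick, straight neck 34 mm in diameter from 6 to 50 mm, then a conical point. This point is on its axis, 32 mm above its underside; z is its axis.
- round_mid (a point): Round-nosed striker, behind the other door: same foot and neck, 67 mm tall with a domed nose. Same point, 32 mm above its underside. To be left alone.
- pan (a point): Balance, fixed: white housing about 215 by 170 mm and 60 mm high with a round steel pan, 130 mm in diameter. This point: centre of the pan's flat top, 68 mm above the bench; z up, -x towards its display.
- weight: Bystander: steel knob weight, 44 mm in diameter, 62 mm tall, origin at the centre of its underside.
- caliper: Bystander: caliper lying flat, 230 mm long in its y, 12 mm high, origin at the underside of its beam's middle.
- driver: Bystander: screwdriver lying on the bench along its x, about 0.2 m long.
- bottle: Bystander: white squeeze bottle, 60 mm in diameter, 160 mm tall, origin at the centre of its underside.
- bolts: Bystander: open grey tray of bolts, 120 by 130 mm, 45 mm high, origin at the centre of its underside.

How it is judged:
By the outcome, as a careful person would: the job done as asked, in the order asked, and still so for the second after the job is handed in, with the robot touching nothing.
It also fails if it takes over 72 s, if anything falls off the work surface, if the arm or the gripper's body presses on something with over 40 N, if the wrist force passes 120 N, or if a joint passes its speed limit or range.

ROBOT

A 6-joint arm with a two-finger parallel gripper is mounted at the origin on the work surface. World frame = base frame: x ahead of the robot, y to its left, z up, the work surface at z = 0. Lengths are in m, angles in degrees, forces in N, time in s.
With the tool pointing down it reaches from about 0.35 to 0.875 m from the base axis. Payload 4.2 kg.
Tool frame: the origin (TCP) lies at the very end of the fingers, on their centre line; the grasp point (between the pads) lies 19 mm behind it; z points along the fingers, y is the line along which they close (so a half turn about z gives the same grasp; the last joint's range is limited). The gripper opens to 87 mm and grips with 3 to 60 N. Pads are 19 mm wide; open, the fingers measure 117 mm over their backs; the gripper's body (75 mm by 190 mm) begins 51 mm behind the grasp point.
Start: joints at [14.817, 22.042, 0.453, 0, -68.411, -14.817], TCP at [0.625, 0, 0.223] pointing down, gripper open.
Joint ranges: [-179.83, 179.83], [-69.29, 118.12], [-61.27, 80.66], [-181.25, 117.63], [-171.15, -9.14], [-177.46, 177.46]. Speed limits (degrees/s): [159.86, 159.86, 180, 180, 180, 180].

INTERFACE

Orientations are given as a 3x3 rotation matrix whose columns are the frame's x, y, z axes.
In Python, from station import monitor, cams, ticket gives the robot as it stands.
- The arm moves only by the tool drive_tool, never from a script. Its argument "moves" is a list of rows, each an object with "delta_pos": the shift along the tool's x, y, z in mm, a list of three; "turn": the turn about the tool's z in rad; "claw": the opening, from 0 (shut) to 1 (fully open). A call has 1 to 12 rows; each row shifts and turns the commanded pose from where the row before left it, along the tool's axes as they then stand; what a row does not reach is not made up. A row lasts 1/8 s, in which the tool goes at most 62.5 mm and 10.7 degrees, less where a joint would pass 70% of its speed; a pose out of reach is approached as far as the arm can. A call is refused whole if a number of a shift passes 62.5 or a number of a turn 0.188, either way. A call with a gripper value outside its range is refused whole. The fingers move at their own pace and stop on an object; the grip force is fixed at half the most. Time passes only in rows, so rows that do not move let the fingers close. It gives the time, the measured TCP pose, the force, the opening and the grip force at its end, in the units of the state.
- monitor.sense(): the state, without advancing time (a new reading comes with each control period).
- cams.capture(name): name is "scene" or "side" or "wrist"; returns a dict with "color" (480x640x3 uint8, red, green, blue), "range_z" (480x640 float32, m along the optical axis (not along the pixel's ray), 0 where there is no reading), "vertical_fov" (degrees; the focal length in pixels is half the picture's height over the tangent of half this angle, whatever the lens; pixels are square), "cx", "cy" (the principal point, pixels), "extrinsics" (4x4, takes a point from camera to world coordinates). Camera axes: x right, y down, z forward; pixel columns grow to the right and rows downward; lengths in m; the calibration is good to about 2 mm. A picture is of the moment at which its call begins.
- ticket.finish_job(): hands the job in; it is judged then, once.
The state is a dict: "time_s": time; "joints": joint angles; "joint_velocities": joint speeds; "effort": joint torques, N m; "tcp_pos": TCP position; "ee_rot": TCP orientation; "wrist_force": force on the tool from outside, world axes, zero at the start; "moment": the same for the moment, N m; "gripper_width": opening from 0.0 (shut) to 1.0 (fully open); "gripper_force": force on a finger pad.
Only numpy, scipy, OpenCV 4.12 (cv2) and the standard library are available. Lean on these libraries where they do the work, as an engineer would, in place of code of your own. Each camera call takes 0.05 s, during which the arm holds its last target. There are 200 camera calls.

## Working session

There is one attempt and no reset: what is moved stays moved. The work goes in short steps, Python scripts to look and compute and a tool call to move; the robot and the scene stay as the last step left them, time stands still between calls to the robot, and variables do not carry over. Pictures are saved under pics/ and viewed, at most 10 in all, crops included, and the job is handed in when it is done.

Besides the shell and the picture viewer there is one more tool, called by a JSON object that holds its "op" and its "data", one argument or row to a line. drive_tool: Moves the arm, as the interface text tells. Its arguments: {"type":"object","properties":{"moves":{"type":"array","items":{"type":"object","properties":{"delta_pos":{"type":"array","items":{"type":"number"}},"turn":{"type":"number"},"claw":{"type":"number"}}}}},"required":["moves"]}

```bash
mkdir -p pics; ls
cat > h.py <<'E'
import numpy as np, cv2
from station import monitor, cams, ticket
def cap(name):
    c=cams.capture(name); np.savez('last_%s.npz'%name,**{k:np.asarray(v) for k,v in c.items()}); return c
def f(c): return 240/np.tan(np.radians(float(c['vertical_fov']))/2)
def ray(c,u,v):
    E=np.asarray(c['extrinsics']); d=np.array([(u-c['cx'])/f(c),(v-c['cy'])/f(c),1.]); return E[:3,3],E[:3,:3]@d
def plane(c,u,v,z):
    o,d=ray(c,u,v); return o+d*(z-o[2])/d[2]
def cloud(c):
    Z=c['range_z']; v,u=np.mgrid[:480,:640]; P=np.stack([(u-c['cx'])/f(c)*Z,(v-c['cy'])/f(c)*Z,Z],-1)
    E=np.asarray(c['extrinsics']); P=P@E[:3,:3].T+E[:3,3]; P[Z==0]=np.nan; return P
def save(c,n): cv2.imwrite('pics/'+n,c['color'][:,:,::-1])
def load(name): 
    d=np.load('last_%s.npz'%name); return {k:d[k] for k in d}
E
python3 - <<'E'
from h import *
for n in ['scene','side']:
    c=cap(n); save(c,n+'0.png'); print(n,c['extrinsics'].round(3),c['vertical_fov'],c['cx'],c['cy'])
s=monitor.sense(); print(s)
E
```

```text
pics
scene [[ 0.85   0.413 -0.327  0.836]
 [ 0.526 -0.679  0.512 -0.507]
 [-0.011 -0.607 -0.795  0.985]
 [ 0.     0.     0.     1.   ]] 52.5415254503994 328.40885781498275 249.2368211128892
side [[ 0.973 -0.187  0.137  0.343]
 [-0.231 -0.763  0.603 -0.61 ]
 [-0.009 -0.619 -0.786  0.974]
 [ 0.     0.     0.     1.   ]] 52.29167401062668 322.7830997004133 235.98381055383058
{'time_s': 0.1, 'joints': array([ 1.48160144e+01,  2.20867538e+01,  3.88061513e-01, -2.32830412e-02,
       -6.84110560e+01, -1.48160232e+01]), 'joint_velocities': array([ 0.00485155, -0.03502022,  0.18362916,  0.15645282, -0.10185302,
        0.06609974]), 'effort': array([ 1.65357815e-04, -3.91689312e+01,  1.87934643e+01,  4.23187181e+00,
        1.34990664e-02, -6.93199490e-05]), 'tcp_pos': array([6.24470398e-01, 2.97023415e-06, 2.21573155e-01]), 'ee_rot': array([[-1.49914655e-04, -9.99998091e-01, -1.94838077e-03],
       [-9.99999981e-01,  1.50157539e-04, -1.24513788e-04],
       [ 1.24806115e-04,  1.94836207e-03, -9.99998094e-01]]), 'wrist_force': array([-0.10738931, -0.62102363,  1.06379479]), 'moment': array([ 0.02431123,  0.01729164, -0.02149146]), 'gripper_force': 0.0, 'gripper_width': 1.0003153865011494}
```

View pics/scene0.png

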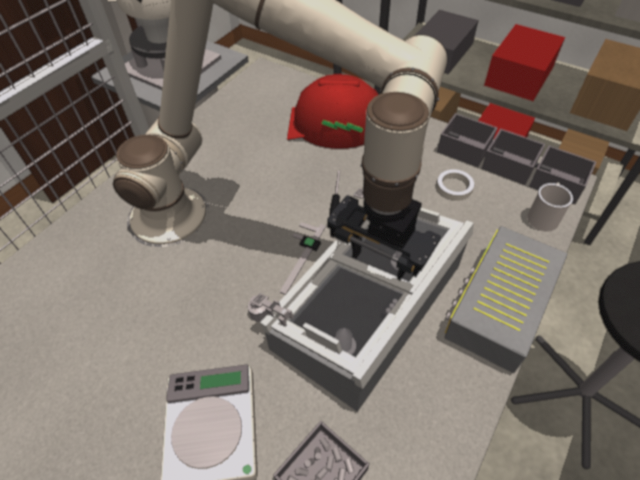

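View pics/side0.png

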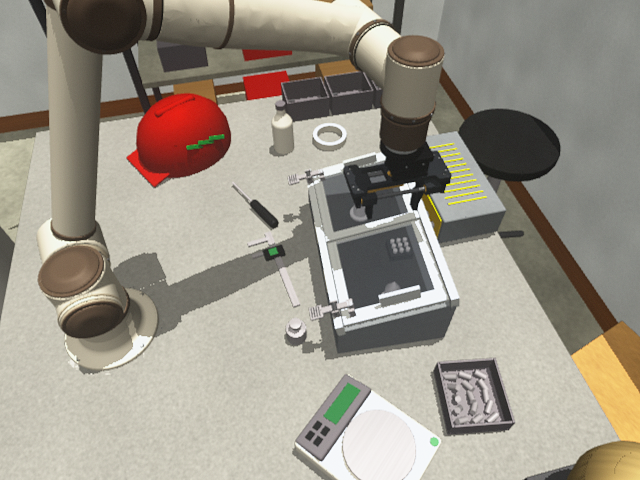

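The side view shows the case: tails at about (300,178) for the left and (318,311) for the right. Strikers are at about (360,212) and (385,290), and the balance pan is at (378,447). I'll zoom in to tell the strikers apart.

Run:
```python
from h import *
a=load('side')['color'][150:350,285:465,::-1]
b=load('scene')['color'][180:400,240:480,::-1]
a=cv2.resize(a,(540,600),interpolation=cv2.INTER_CUBIC)[:, :]
cv2.imwrite('pics/a.png',a)
for n in ['side','scene']:
    c=load(n); P=cloud(c)
    pts={'side':[(300,178),(318,311),(388,238),(360,212),(385,290),(378,447),(440,215),(400,295),(345,311),(318,178),(335,345),(447,300),(312,185)],'scene':[(345,340),(360,300),(207,432),(260,308),(325,338)]}[n]
    for u,v in pts: print(n,u,v,P[v,u].round(3))
```

```text
side 300 178 [0.477 0.219 0.136]
side 318 311 [ 0.437 -0.146  0.137]
side 388 238 [ 0.624 -0.009  0.14 ]
side 360 212 [0.585 0.077 0.141]
side 385 290 [ 0.58  -0.127  0.131]
side 378 447 [ 0.486 -0.397  0.068]
side 440 215 [0.781 0.063 0.092]
side 400 295 [ 0.595 -0.164  0.164]
side 345 311 [ 0.492 -0.146  0.115]
side 318 178 [0.521 0.22  0.125]
side 335 345 [ 0.469 -0.159 -0.   ]
side 447 300 [ 0.684 -0.189  0.151]
side 312 185 [0.501 0.198 0.127]
scene 345 340 [ 0.632 -0.134  0.142]
scene 360 300 [ 0.611 -0.039  0.139]
scene 207 432 [ 0.491 -0.395  0.067]
scene 260 308 [ 0.404 -0.12   0.041]
scene 325 338 [ 0.606 -0.164  0.176]
```

View pics/a.png

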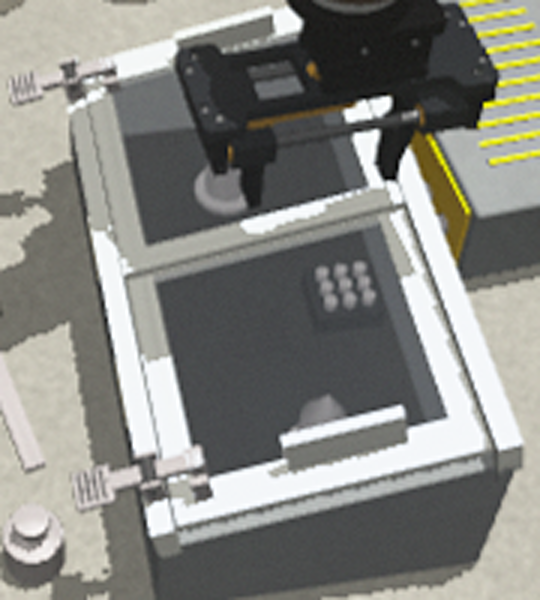

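Run:
```python
from h import *
c=cap('wrist'); save(c,'w0.png'); print(c['extrinsics'].round(3),c['vertical_fov'])
```

```text
[[-1.     0.001 -0.002  0.624]
 [ 0.     0.965  0.262 -0.072]
 [ 0.002  0.262 -0.965  0.384]
 [ 0.     0.     0.     1.   ]] 68.72229769312615
```

View pics/w0.png

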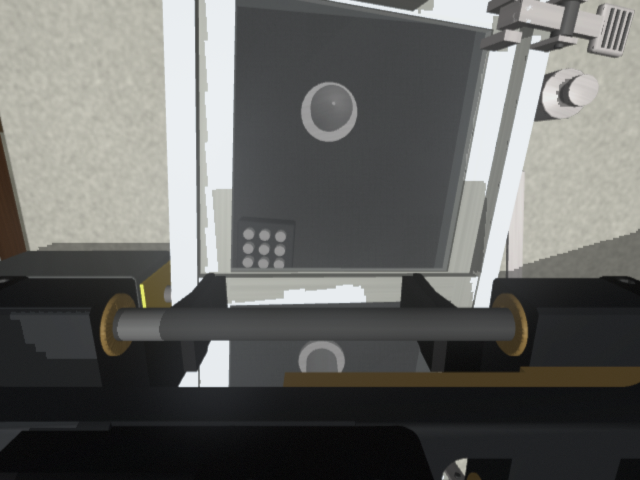

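The wrist view shows the right striker at (330,110) and only part of the left one at (321,360), so I can't yet tell which is which. I'm moving left and up for a clear view of both.

{"op": "drive_tool", "data": {
  "moves": [
    {"delta_pos":[-50,0,-30]},
    {"delta_pos":[-60,0,-30]},
    {"delta_pos":[-60,0,-30]},
    {"delta_pos":[-60,0,-20]},
    {"delta_pos":[-30,0,0]},
    {"delta_pos":[0,0,0]}
  ]
}}

```text
invalid input
```

Run:
```python
from h import *
for n in ['scene','side','wrist']: c=cap(n); save(c,n+'1.png')
w=load('wrist')['color'][...,::-1]; s=load('side')['color'][...,::-1]; q=load('scene')['color'][...,::-1]
a=cv2.resize(s[150:350,285:465],(400,444),interpolation=cv2.INTER_CUBIC); 
b=cv2.resize(w,(400,300)); d=cv2.resize(q[200:400,250:490],(400,300))
o=np.zeros((600,800,3),np.uint8); o[:444,:400]=a; o[:300,400:]=b; o[300:,400:]=d
cv2.imwrite('pics/m1.png',o); print(monitor.sense()['tcp_pos'], monitor.sense()['time_s'])
```

```text
[6.24803708e-01 1.27798520e-05 2.22185680e-01] 0.3
```

View pics/m1.png

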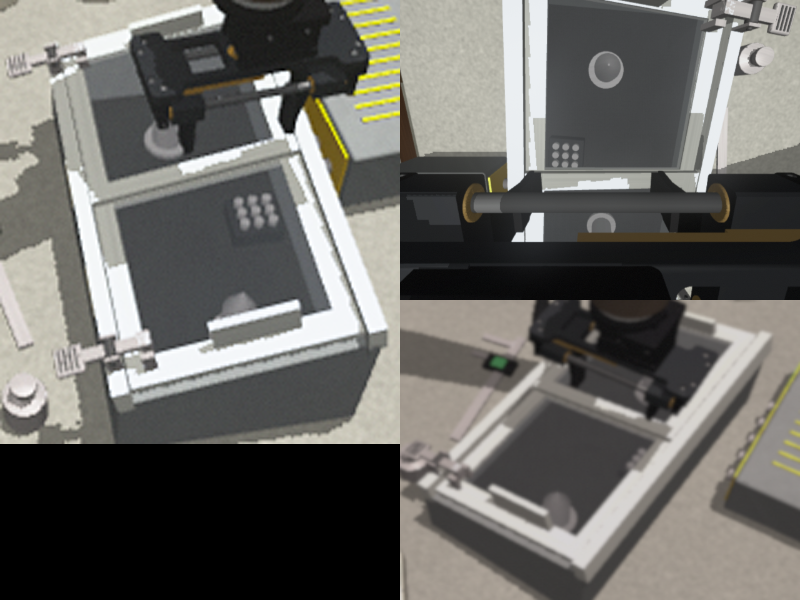

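The move was refused, so nothing changed. A row probably needs all three fields.

{"op": "drive_tool", "data": {
  "moves": [
    {"delta_pos":[-50,0,-30],"turn":0,"claw":0},
    {"delta_pos":[-60,0,-30],"turn":0,"claw":0},
    {"delta_pos":[-60,0,-30],"turn":0,"claw":0},
    {"delta_pos":[-60,0,-20],"turn":0,"claw":0},
    {"delta_pos":[-30,0,0],"turn":0,"claw":0},
    {"delta_pos":[0,0,0],"turn":0,"claw":0}
  ]
}}

```text
time_s: 1.05
tcp_pos: [0.6245, 0.2536, 0.3273]
ee_rot: [[0.003, -1.0, -0.001], [-1.0, -0.003, -0.0], [0.0, 0.001, -1.0]]
wrist_force: [0.5, -0.4, -0.8]
gripper_width: 0.401
gripper_force: 0.0
```

Run:
```python
from h import *
for n in ['scene','side','wrist']: c=cap(n); save(c,n+'1.png')
w=load('wrist')['color'][...,::-1]; s=load('side')['color'][...,::-1]; q=load('scene')['color'][...,::-1]
a=cv2.resize(s[150:350,285:465],(400,444),interpolation=cv2.INTER_CUBIC); 
b=cv2.resize(w,(400,300)); d=cv2.resize(q[200:400,250:490],(400,300))
o=np.zeros((600,800,3),np.uint8); o[:444,:400]=a; o[:300,400:]=b; o[300:,400:]=d
cv2.imwrite('pics/m2.png',o); print(monitor.sense()['tcp_pos'], monitor.sense()['time_s'])
```

```text
[0.62491842 0.25037901 0.32797557] 1.2
```

View pics/m2.png

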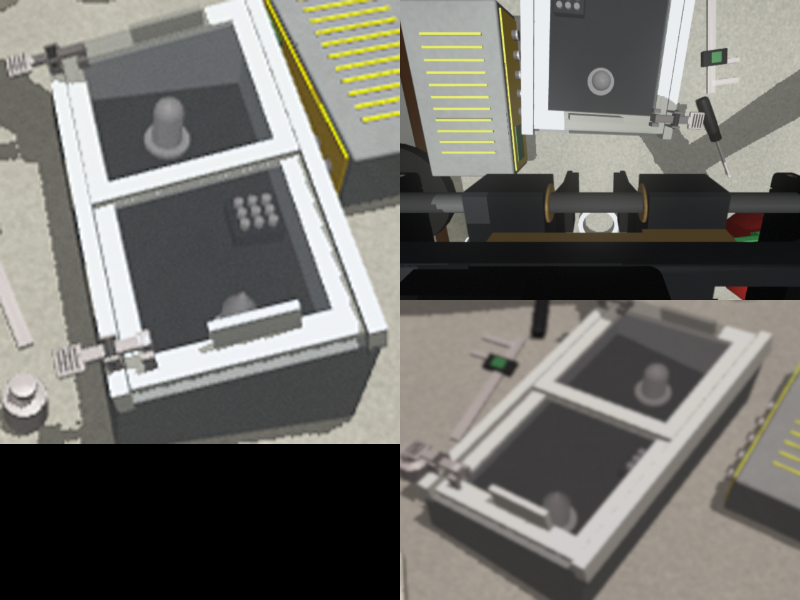

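The left striker has a domed nose, at about (167,125) in the side crop. The right one is a cone, at (238,300), so the pointed striker stands behind the right door. Next I'll measure the case frame, tail, pull and pan.

Run:
```python
from h import *
from scipy import ndimage as nd
c=load('side'); P=cloud(c)
# plane iteration: n from yaw -0.109
t=-0.109
for it in range(3):
    ex=np.array([np.cos(t),np.sin(t)]); ey=np.array([-np.sin(t),np.cos(t)])
    m0=np.array([0.575,0.024]) if it==0 else M
    q=(P[...,:2]-m0); X=q@ex; Y=q@ey; H=P[...,2]-(0.147+np.tan(.21)*X)
    reg=(abs(X)<.13)&(abs(Y)<.26)
    pm=reg&(H>.008)&(H<.04)&(abs(X)<.06)&(abs(Y)>.15)
    L=P[pm&(Y>0)];R=P[pm&(Y<0)]
    cl,cr=np.median(L,0),np.median(R,0)
    d=cl-cr; t=np.arctan2(-d[0],d[1]); M=(cl+cr)[:2]/2
    print(it,len(L),len(R),cl.round(4),cr.round(4),'sep',np.hypot(*d[:2]).round(4),'yaw',t.round(4),'M',M.round(4))
ex=np.array([np.cos(t),np.sin(t)]); ey=np.array([-np.sin(t),np.cos(t)])
q=(P[...,:2]-M); X=q@ex; Y=q@ey
# box extents from all z>0.09 points
for s in (-1,1):
    b=(abs(X)<.2)&(abs(Y-s*.1)<.03)&(P[...,2]>.09)&(P[...,2]<.19)
    print('x range at y',s*.1,np.nanpercentile(X[b],[.5,99.5]).round(4))
b=(abs(X)<.06)&(P[...,2]>.09)&(P[...,2]<.15)&(abs(Y)<.3); print('y range',np.nanpercentile(Y[b],[.5,99.5]).round(4))
# height residual of frames
for s in (-1,1):
    b=(abs(X)<.16)&(X<-.12)&(abs(Y-s*.185)<.03)&(P[...,2]>.1)
    T=P[b]; print('tail',s,len(T),np.median(T,0).round(4),T.min(0).round(4),T.max(0).round(4),'case xy',X[b].min().round(4),X[b].max().round(4),np.median(Y[b]).round(4))
for n in ['side','scene']:
    c=load(n); P=cloud(c)
    b=(abs(P[...,2]-.068)<.004)&(np.hypot(P[...,0]-.488,P[...,1]+.396)<.1)
    hsv=cv2.cvtColor(c['color'],cv2.COLOR_RGB2HSV)
    lab,k=nd.label(b); 
    sz=nd.sum(b,lab,range(1,k+1)); b=lab==1+np.argmax(sz)
    p=P[b]; print(n,'pan',b.sum(),((p.min(0)+p.max(0))/2).round(4),np.ptp(p,0).round(4))
```

```text
0 187 236 [0.6194 0.2164 0.1688] [ 0.5797 -0.161   0.1683] sep 0.3794 yaw -0.1051 M [0.5996 0.0277]
1 254 306 [0.6219 0.2159 0.1669] [ 0.5923 -0.1623  0.1697] sep 0.3794 yaw -0.0783 M [0.6071 0.0268]
2 255 331 [0.6221 0.2159 0.1668] [ 0.5918 -0.1625  0.1688] sep 0.3796 yaw -0.0798 M [0.607  0.0267]
x range at y -0.1 [-0.1283  0.1079]
x range at y 0.1 [-0.1288  0.1983]
y range [-0.2191  0.2019]
tail -1 290 [ 0.4615 -0.1486  0.1363] [ 0.4322 -0.1774  0.1184] [ 0.4736 -0.1177  0.148 ] case xy -0.16 -0.12 -0.1875
tail 1 171 [0.4912 0.2186 0.1366] [0.4621 0.1915 0.1185] [0.5028 0.2412 0.1483] case xy -0.1599 -0.1201 0.1813
side pan 4200 [ 0.4877 -0.3929  0.068 ] [0.1291 0.1246 0.0079]
scene pan 3842 [ 0.4884 -0.3935  0.068 ] [0.1298 0.1291 0.008 ]
```

Run:
```python
from h import *
c=load('side'); P=cloud(c); t=-.08; M=np.array([.597,.0275])
ex=np.array([np.cos(t),np.sin(t)]); ey=np.array([-np.sin(t),np.cos(t)])
q=(P[...,:2]-M); X=q@ex; Y=q@ey
for s in (-1,1):
    b=(X<-.12)&(X>-.2)&(abs(Y-s*.185)<.04)&(P[...,2]>.105)
    T=P[b]; x=X[b]; print('tail',s,np.percentile(x,[1,5,95]).round(4), 'front part Y', np.percentile(Y[b][x<-.14],[2,98]).round(4),'z',np.median(T[x<-.14][:,2]).round(4),T[:,2].min())
b=(abs(X)<.06)&(Y<-.15)&(Y>-.23)&(P[...,2]-(.147+np.tan(.21)*X)>.014)
print('pullR X',np.percentile(X[b],[1,99]).round(4),'Y',np.percentile(Y[b],[2,50,98]).round(4))
for n in ('side','wrist','scene'):
    c=load(n);P=cloud(c);q=(P[...,:2]-M); X=q@ex; Y=q@ey
    for s in (-.1,.1):
        b=(abs(X)<.2)&(abs(Y-s)<.04)&(P[...,2]>.09)&(P[...,2]<.2)&(X<.13)
        if b.sum()>50: print(n,s,np.percentile(X[b],[.5,99.5]).round(4))
def w(x,y): return (M+x*ex+y*ey).round(4)
print('tail',w(-.16,-.185),'pullR',w(0,-.19),'striker',w(.01,-.132),'grip',w(.002,-.131), 'pullR open',w(0,-.032))
# striker foot from initial wrist look: foot pixel centre (330,112), foot top plane z=.04
import cv2
im=cv2.imread('pics/w0.png')
E=np.array([[-1,.001,-.002,.624],[0,.965,.262,-.072],[.002,.262,-.965,.384],[0,0,0,1]])
cc=dict(extrinsics=E,vertical_fov=68.7223,cx=c['cx'],cy=c['cy'])
p=plane(cc,329,112,.040); print('foot',p, (p[:2]-M)@ex,(p[:2]-M)@ey)
```

```text
tail -1 [-0.163  -0.1615 -0.122 ] front part Y [-0.1968 -0.1702] z 0.1328 0.12598558761639733
tail 1 [-0.1646 -0.163  -0.1215] front part Y [0.1717 0.2013] z 0.1336 0.12204286752238935
pullR X [-0.0277  0.0482] Y [-0.1926 -0.1899 -0.1835]
side -0.1 [-0.1183  0.1179]
side 0.1 [-0.1188  0.1173]
wrist 0.1 [-0.1182  0.1181]
scene -0.1 [-0.1169  0.1265]
scene 0.1 [-0.1176  0.1261]
tail [ 0.4227 -0.1441] pullR [ 0.5818 -0.1619] striker [ 0.5964 -0.1049] grip [ 0.5885 -0.1032] pullR open [ 0.5944 -0.0044]
foot [ 0.62268674 -0.10915137  0.04      ] 0.03652504123879046 -0.1341615685220513
```

Run:
```python
from h import *
c=load('wrist'); t=-.08; M=np.array([.597,.0275])
ex=np.array([np.cos(t),np.sin(t)]); ey=np.array([-np.sin(t),np.cos(t)])
print(c['cx'],c['cy'],c['extrinsics'].round(4))
E=np.array([[-1,.001,-.002,.624],[0,.965,.262,-.072],[.002,.262,-.965,.384],[0,0,0,1]])
cc=dict(extrinsics=E,vertical_fov=68.7223,cx=c['cx'],cy=c['cy'])
for n,k,u,v,z in [('foot',cc,329,112,.04),('box',cc,264,248,.056),('L',c,320,130,.04)]:
    p=plane(k,u,v,z); print(n,p.round(4), ((p[:2]-M)@ex).round(4),((p[:2]-M)@ey).round(4))
s=load('side')
for n,u,v,z in [('Lside',360.6,213,.04),('boxside',285+256*.45,150+213*.45,.056)]:
    p=plane(s,u,v,z); print(n,p.round(4), ((p[:2]-M)@ex).round(4),((p[:2]-M)@ey).round(4))
```

```text
313.4446137090288 240.25046534956954 [[-1.000e+00 -2.000e-04 -8.000e-04  6.242e-01]
 [-4.000e-04  9.652e-01  2.616e-01  1.792e-01]
 [ 7.000e-04  2.616e-01 -9.652e-01  4.904e-01]
 [ 0.000e+00  0.000e+00  0.000e+00  1.000e+00]]
foot [ 0.6089 -0.1014  0.04  ] 0.0221 -0.1275
box [0.6715 0.0248 0.056 ] 0.0744 0.0033
L [0.6158 0.1613 0.04  ] 0.0081 0.1349
Lside [0.6153 0.1563 0.04  ] 0.0079 0.1299
boxside [0.6726 0.023  0.056 ] 0.0757 0.0015
```

{"op": "drive_tool", "data": {
  "moves": [
    {"delta_pos":[0,0,0],"turn":0.08,"claw":0},
    {"delta_pos":[51,20.5,0],"turn":0,"claw":0},
    {"delta_pos":[51,20.5,0],"turn":0,"claw":0},
    {"delta_pos":[51,20.5,0],"turn":0,"claw":0},
    {"delta_pos":[51,20.5,0],"turn":0,"claw":0},
    {"delta_pos":[51,20.5,0],"turn":0,"claw":0},
    {"delta_pos":[51,20.5,20],"turn":0,"claw":0},
    {"delta_pos":[51,20.5,25],"turn":0,"claw":0},
    {"delta_pos":[51,20.5,25],"turn":0,"claw":0},
    {"delta_pos":[0,0,50],"turn":0,"claw":0},
    {"delta_pos":[0,0,50],"turn":0,"claw":0},
    {"delta_pos":[0,0,0],"turn":0,"claw":0}
  ]
}}

```text
time_s: 2.7
tcp_pos: [0.4254, -0.1435, 0.1557]
ee_rot: [[-0.082, -0.997, -0.008], [-0.997, 0.082, 0.0], [0.001, 0.008, -1.0]]
wrist_force: [0.3, 0.2, 0.2]
gripper_width: 0.006
gripper_force: 0.0
```

Run:
```python
from h import *
s=monitor.sense(); print(s['tcp_pos'].round(4),s['time_s'],s['ee_rot'].round(3).tolist(),s['wrist_force'])
c=cap('side'); cv2.imwrite('pics/t.png',cv2.resize(c['color'][230:370,270:430,::-1],(640,560),interpolation=cv2.INTER_CUBIC))
```

```text
[ 0.4254 -0.1435  0.1557] 2.7 [[-0.082, -0.997, -0.008], [-0.997, 0.082, 0.0], [0.001, 0.008, -1.0]] [0.25293724 0.20330361 0.24907953]
```

View pics/t.png

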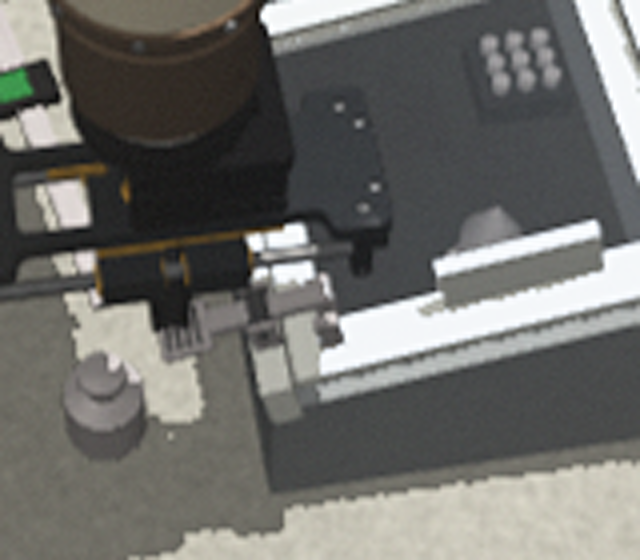

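The closed fingertip stands just above the right tail, at about (180,330) in the crop. Pressing now.

{"op": "drive_tool", "data": {
  "moves": [
    {"delta_pos":[0,0,15],"turn":0,"claw":0},
    {"delta_pos":[0,0,8],"turn":0,"claw":0},
    {"delta_pos":[0,0,6],"turn":0,"claw":0},
    {"delta_pos":[0,0,5],"turn":0,"claw":0},
    {"delta_pos":[0,0,0],"turn":0,"claw":0}
  ]
}}

```text
time_s: 3.38
tcp_pos: [0.4285, -0.1424, 0.1241]
ee_rot: [[-0.08, -0.997, -0.001], [-0.997, 0.08, 0.0], [-0.0, 0.001, -1.0]]
wrist_force: [0.3, 0.3, -0.3]
gripper_width: 0.008
gripper_force: 0.0
```

{"op": "drive_tool", "data": {
  "moves": [
    {"delta_pos":[0,0,4],"turn":0,"claw":0},
    {"delta_pos":[0,0,4],"turn":0,"claw":0}
  ]
}}

```text
time_s: 3.62
tcp_pos: [0.4289, -0.1425, 0.1162]
ee_rot: [[-0.08, -0.997, 0.0], [-0.997, 0.08, -0.0], [0.0, -0.0, -1.0]]
wrist_force: [0.2, 0.0, 3.0]
gripper_width: 0.004
gripper_force: 1.2
```

{"op": "drive_tool", "data": {
  "moves": [
    {"delta_pos":[0,0,3],"turn":0,"claw":0}
  ]
}}

```text
time_s: 3.75
tcp_pos: [0.4285, -0.1425, 0.1128]
ee_rot: [[-0.08, -0.997, -0.001], [-0.997, 0.08, 0.0], [0.0, 0.001, -1.0]]
wrist_force: [-0.2, 0.2, 3.6]
gripper_width: 0.004
gripper_force: 1.1
```

```bash
cat > nose.py <<'E'
from h import *
t=-.08; M=np.array([.597,.0275]); ex=np.array([np.cos(t),np.sin(t)]); ey=np.array([-np.sin(t),np.cos(t)])
for n in ('side',):
    c=cap(n);P=cloud(c);q=(P[...,:2]-M); X=q@ex; Y=q@ey; H=P[...,2]-(.147+np.tan(.21)*X)
    for lo,hi in ((-.17,-.137),(-.125,-.105),(-.095,-.085),(-.085,-.075),(-.075,-.065)):
        b=(X>lo)&(X<hi)&(abs(Y+.185)<.012)&(P[...,2]<.18); print(lo,b.sum(),np.percentile(H[b],[5,50,95]).round(4) if b.sum() else '',np.percentile(P[...,2][b],[5,50,95]).round(4) if b.sum() else '')
    b=(abs(X)<.06)&(H>.014)&(H<.03)&(Y<.2)&(Y>-.25); print('pullR Y',np.percentile(Y[b&(Y<.15)],[2,50,98]).round(4))
E
python3 nose.py
```

```text
-0.17 294 [-0.1186 -0.1107  0.0387] [-0.0028  0.002   0.1536]
-0.125 158 [-0.124  -0.0766  0.0237] [-0.0018  0.0464  0.1471]
-0.095 87 [-0.0138 -0.0109  0.0371] [0.1136 0.1171 0.165 ]
-0.085 60 [-0.0146  0.0041  0.0304] [0.1161 0.1339 0.1593]
-0.075 46 [-0.0156 -0.0125 -0.0088] [0.1161 0.12   0.1229]
pullR Y [-0.1925 -0.1896 -0.1834]
```

{"op": "drive_tool", "data": {
  "moves": [
    {"delta_pos":[0,0,3],"turn":0,"claw":0},
    {"delta_pos":[0,0,3],"turn":0,"claw":0}
  ]
}}

```text
time_s: 4.05
tcp_pos: [0.4295, -0.1428, 0.1103]
ee_rot: [[-0.078, -0.997, 0.0], [-0.997, 0.078, -0.002], [0.002, -0.001, -1.0]]
wrist_force: [-9.7, 5.8, 35.8]
gripper_width: 0.004
gripper_force: 16.7
```

{"op": "drive_tool", "data": {
  "moves": [
    {"delta_pos":[0,0,2],"turn":0,"claw":0}
  ]
}}

```text
time_s: 4.18
tcp_pos: [0.4296, -0.143, 0.1099]
ee_rot: [[-0.077, -0.997, 0.001], [-0.997, 0.077, -0.002], [0.002, -0.001, -1.0]]
wrist_force: [-13.7, 7.1, 43.6]
gripper_width: 0.002
gripper_force: 20.3
```

{"op": "drive_tool", "data": {
  "moves": [
    {"delta_pos":[0,0,2],"turn":0,"claw":0}
  ]
}}

```text
time_s: 4.3
tcp_pos: [0.43, -0.1431, 0.1094]
ee_rot: [[-0.076, -0.997, 0.002], [-0.997, 0.076, -0.003], [0.003, -0.002, -1.0]]
wrist_force: [-16.6, 9.3, 54.4]
gripper_width: 0.009
gripper_force: 25.0
```

```bash
python3 nose.py
```

```text
-0.17 285 [-0.1182 -0.1118  0.0353] [-0.0026  0.0019  0.1499]
-0.125 148 [-0.1252 -0.0835  0.0245] [-0.0031  0.0395  0.1482]
-0.095 84 [-0.0135 -0.011   0.0382] [0.1142 0.1168 0.1658]
-0.085 56 [-0.0141  0.0052  0.0308] [0.1164 0.1345 0.1601]
-0.075 45 [-0.0152 -0.0121 -0.0101] [0.1172 0.12   0.1222]
pullR Y [-0.1925 -0.1897 -0.1824]
```

The catch is at its stop and the nose is up to about 0.165. Next I'll retreat and go outboard of the right pull.

{"op": "drive_tool", "data": {
  "moves": [
    {"delta_pos":[0,0,-30],"turn":0,"claw":0},
    {"delta_pos":[0,0,-50],"turn":0,"claw":0},
    {"delta_pos":[0,0,-30],"turn":0,"claw":0},
    {"delta_pos":[10,-50,0],"turn":0,"claw":0},
    {"delta_pos":[10,-50,0],"turn":0,"claw":0},
    {"delta_pos":[10,-54,0],"turn":0,"claw":0},
    {"delta_pos":[0,0,20],"turn":0,"claw":0},
    {"delta_pos":[0,0,0],"turn":0,"claw":0}
  ]
}}

```text
time_s: 5.35
tcp_pos: [0.5785, -0.1845, 0.19]
ee_rot: [[-0.081, -0.997, -0.007], [-0.997, 0.081, 0.001], [-0.001, 0.007, -1.0]]
wrist_force: [0.8, 0.1, 0.2]
gripper_width: 0.005
gripper_force: 0.0
```

```bash
cat >> h.py <<'E'
_t=-.08; M=np.array([.597,.0275]); ex=np.array([np.cos(_t),np.sin(_t)]); ey=np.array([-np.sin(_t),np.cos(_t)])
def st():
    s=monitor.sense(); p=s['tcp_pos']; print('case X,Y,z mm',(np.array([(p[:2]-M)@ex,(p[:2]-M)@ey,p[2]])*1000).round(1),'t',round(s['time_s'],2),'F',s['wrist_force'].round(1),'yaw',np.arctan2(-s['ee_rot'][0][0],-s['ee_rot'][1][0]).round(3))
E
sed -i '/^t=-.08/d' nose.py; python3 nose.py; python3 -c "
from h import *
st()"
```

```text
-0.17 248 [-0.1181 -0.1123  0.0029] [-0.003   0.0012  0.1201]
-0.125 229 [-0.1236  0.0099  0.0252] [-0.0019  0.132   0.1491]
-0.095 107 [-0.0135  0.0028  0.0377] [0.1145 0.1314 0.1656]
-0.085 75 [-0.0133  0.009   0.0302] [0.1165 0.1392 0.1594]
-0.075 50 [-0.015  -0.0124 -0.0105] [0.1169 0.1199 0.1219]
pullR Y [-0.193  -0.1904 -0.1844]
case X,Y,z mm [  -0.9 -212.9  191.7] t 5.4 F [-0.1  0.4  1.5] yaw 0.08
```

{"op": "drive_tool", "data": {
  "moves": [
    {"delta_pos":[0,0,31],"turn":0,"claw":0},
    {"delta_pos":[0,0,0],"turn":0,"claw":0},
    {"delta_pos":[-7,0,0],"turn":0,"claw":0},
    {"delta_pos":[-8,0,0],"turn":0,"claw":0},
    {"delta_pos":[-15,0,0],"turn":0,"claw":0},
    {"delta_pos":[0,0,0],"turn":0,"claw":0}
  ]
}}

```text
time_s: 6.15
tcp_pos: [0.5827, -0.1532, 0.1627]
ee_rot: [[-0.078, -0.997, 0.001], [-0.997, 0.078, 0.001], [-0.001, -0.001, -1.0]]
wrist_force: [-0.8, 0.3, 0.7]
gripper_width: 0.002
gripper_force: 0.0
```

{"op": "drive_tool", "data": {
  "moves": [
    {"delta_pos":[-20,0,0],"turn":0,"claw":0},
    {"delta_pos":[-20,0,0],"turn":0,"claw":0},
    {"delta_pos":[-20,0,0],"turn":0,"claw":0},
    {"delta_pos":[-20,0,0],"turn":0,"claw":0},
    {"delta_pos":[-20,0,0],"turn":0,"claw":0},
    {"delta_pos":[-15,0,0],"turn":0,"claw":0},
    {"delta_pos":[-10,0,0],"turn":0,"claw":0},
    {"delta_pos":[-6,0,0],"turn":0,"claw":0},
    {"delta_pos":[-4,0,0],"turn":0,"claw":0},
    {"delta_pos":[0,0,0],"turn":0,"claw":0}
  ]
}}

```text
time_s: 7.4
tcp_pos: [0.5932, -0.0199, 0.1619]
ee_rot: [[-0.08, -0.997, -0.0], [-0.997, 0.08, 0.001], [-0.001, 0.0, -1.0]]
wrist_force: [0.7, -1.0, 0.0]
gripper_width: 0.006
gripper_force: 0.0
```

```bash
python3 nose.py; python3 -c "
from h import *
st()"
```

```text
-0.17 250 [-0.1185 -0.112   0.0024] [-0.0024  0.0014  0.1195]
-0.125 232 [-0.1237  0.011   0.0254] [-0.0023  0.1329  0.1493]
-0.095 45 [0.025  0.0349 0.0384] [0.1535 0.1626 0.1664]
-0.085 27 [0.0196 0.0258 0.0329] [0.1494 0.156  0.1619]
-0.075 0  
pullR Y [-0.0592 -0.0374 -0.0304]
case X,Y,z mm [  0.  -47.7 162. ] t 7.45 F [ 0.4 -0.4  0.3] yaw 0.08
```

{"op": "drive_tool", "data": {
  "moves": [
    {"delta_pos":[-3,0,0],"turn":0,"claw":0},
    {"delta_pos":[-2,0,0],"turn":0,"claw":0},
    {"delta_pos":[0,0,0],"turn":0,"claw":0}
  ]
}}

```text
time_s: 7.82
tcp_pos: [0.5934, -0.0167, 0.1621]
ee_rot: [[-0.08, -0.997, -0.001], [-0.997, 0.08, -0.002], [0.002, 0.001, -1.0]]
wrist_force: [0.9, -5.1, -0.5]
gripper_width: 0.006
gripper_force: 2.8
```

{"op": "drive_tool", "data": {
  "moves": [
    {"delta_pos":[-3,0,0],"turn":0,"claw":0},
    {"delta_pos":[0,0,0],"turn":0,"claw":0}
  ]
}}

```text
time_s: 8.07
tcp_pos: [0.5933, -0.0164, 0.1621]
ee_rot: [[-0.081, -0.997, -0.002], [-0.997, 0.081, -0.006], [0.007, 0.002, -1.0]]
wrist_force: [1.4, -13.6, -1.8]
gripper_width: 0.003
gripper_force: 7.0
```

```bash
python3 -c "
from h import *
st()"
```

```text
case X,Y,z mm [-1.000e-01 -4.410e+01  1.621e+02] t 8.07 F [  1.4 -13.6  -1.8] yaw 0.081
```

The door is at its end stop. I'll back off, rise, and look down at the striker.

{"op": "drive_tool", "data": {
  "moves": [
    {"delta_pos":[18,0,0],"turn":0,"claw":0},
    {"delta_pos":[10,0,-40],"turn":0,"claw":0},
    {"delta_pos":[20,0,-50],"turn":0,"claw":1},
    {"delta_pos":[0,0,0],"turn":0,"claw":1},
    {"delta_pos":[0,0,0],"turn":0,"claw":1},
    {"delta_pos":[0,0,0],"turn":0,"claw":1}
  ]
}}

```text
time_s: 8.82
tcp_pos: [0.5893, -0.0598, 0.2507]
ee_rot: [[-0.08, -0.997, -0.003], [-0.997, 0.08, 0.0], [-0.0, 0.003, -1.0]]
wrist_force: [0.1, 0.3, -0.8]
gripper_width: 0.376
gripper_force: 0.0
```

Run:
```python
from h import *
st(); c=cap('wrist'); save(c,'w2.png'); P=cloud(c); q=P[...,:2]-M; X=q@ex; Y=q@ey; Z=P[...,2]
r=(np.hypot(X-.01,Y+.132)<.06)
for lo,hi in((.037,.043),(.05,.08),(.085,.1),(.1,.12)):
    b=r&(Z>lo)&(Z<hi); 
    if b.sum(): print(lo,b.sum(),'X',np.percentile(X[b],[1,50,99]).round(4),'Y',np.percentile(Y[b],[1,50,99]).round(4))
b=r&(Z>.035); print('top z',np.nanmax(Z[r]))
for a,(A,B) in {'back':(.08,.13),'front':(-.13,-.08)}.items():
    b=(X>A)&(X<B)&(abs(Y+.132)<.03)&(Z>.1); print(a,X[b].min(),X[b].max(),Z[b].min(),Z[b].max())
b=(abs(X)<.03)&(Z>.125)&(Y<.0)&(Y>-.2); print('edges Y',np.percentile(Y[b],[1,99]))
```

```text
case X,Y,z mm [ -0.7 -87.6 250.7] t 8.82 F [ 0.1  0.3 -0.8] yaw 0.08
0.037 811 X [-0.0025  0.0155  0.0477] Y [-0.1525 -0.1364 -0.1018]
0.05 55 X [0.0055 0.0126 0.027 ] Y [-0.1441 -0.141  -0.1272]
0.085 724 X [0.0068 0.0207 0.0381] Y [-0.1428 -0.13   -0.1118]
0.1 288 X [0.0145 0.022  0.0304] Y [-0.135  -0.1279 -0.1192]
top z 0.3739837138428637
back 0.08001586092931853 0.12027008673214991 0.10010961744006946 0.32820246505645145
front -0.11989305624473066 -0.08000029447581436 0.10000515846173613 0.34034867067366764
edges Y [-0.12583036 -0.03381488]
```

View pics/w2.png

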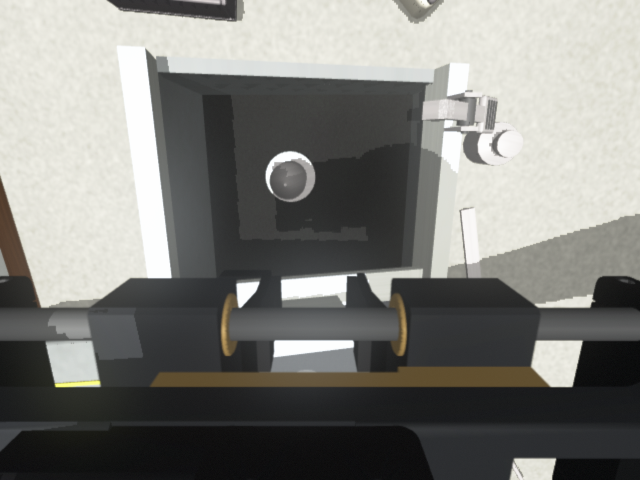

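Run:
```python
from h import *
c=load('wrist'); P=cloud(c); q=P[...,:2]-M; X=q@ex; Y=q@ey; Z=P[...,2]
for y in (-.16,-.13,-.10):
    b=(abs(Y-y)<.008)&(abs(X)<.14)&(Z<.2)
    H=Z-(.147+np.tan(.21)*X); bt=b&(abs(H)<.006)
    for s in (1,-1):
        k=bt&(X*s>.08)
        print(y,s,k.sum(),np.percentile(X[k],[1,50,99]).round(4),np.percentile(Z[k],[1,99]).round(3))
    k=b&(Z>.05)&(Z<.11); 
    for s in (1,-1): print('  inner wall',np.median(X[k&(X*s>.07)]).round(4))
```

```text
-0.16 1 701 [0.1037 0.1109 0.1192] [0.164 0.174]
-0.16 -1 474 [-0.1192 -0.1095 -0.102 ] [0.12  0.127]
  inner wall 0.1112
  inner wall -0.0994
-0.13 1 635 [0.1036 0.1109 0.1193] [0.165 0.174]
-0.13 -1 438 [-0.119  -0.1093 -0.1021] [0.12  0.127]
  inner wall 0.1112
  inner wall -0.0994
-0.1 1 579 [0.1035 0.1109 0.1191] [0.164 0.174]
-0.1 -1 407 [-0.1193 -0.1095 -0.1021] [0.12  0.127]
  inner wall 0.1111
  inner wall -0.0995
```

The view shows the door open and the pointed striker at about (290,177), roughly X = 17 to 22 and Y = -127 mm in case axes. The gripper body has to stay centred in the opening, so closing will draw the striker forward a little.

{"op": "drive_tool", "data": {
  "moves": [
    {"delta_pos":[20,-2.5,0],"turn":0,"claw":1},
    {"delta_pos":[20,0,0],"turn":0,"claw":1},
    {"delta_pos":[0,0,40],"turn":0,"claw":1},
    {"delta_pos":[0,0,20],"turn":0,"claw":1},
    {"delta_pos":[0,0,0],"turn":0,"claw":1},
    {"delta_pos":[0,0,0],"turn":0,"claw":1}
  ]
}}

```text
time_s: 9.62
tcp_pos: [0.59, -0.1009, 0.1933]
ee_rot: [[-0.08, -0.997, 0.002], [-0.997, 0.08, -0.0], [0.0, -0.002, -1.0]]
wrist_force: [-0.4, 0.2, 0.5]
gripper_width: 0.989
gripper_force: 0.0
```

Run:
```python
from h import *
st(); print(monitor.sense()['gripper_width'])
# body width check: gripper points in scene/side clouds around TCP
p=monitor.sense()['tcp_pos']
for n in('side','scene'):
    c=cap(n);P=cloud(c);q=P[...,:2]-p[:2];X=q@ex;Y=q@ey;Z=P[...,2]-p[2]
    for lo,hi in((.0,.06),(.06,.075),(.075,.1),(.1,.14)):
        b=(Z>lo)&(Z<hi)&(abs(X)<.14)&(abs(Y)<.08); print(n,lo,b.sum(),np.percentile(X[b],[.5,99.5]).round(3) if b.sum() else '',np.percentile(Y[b],[.5,99.5]).round(3) if b.sum() else '')
```

```text
case X,Y,z mm [   3.3 -128.5  193.3] t 9.62 F [-0.4  0.2  0.5] yaw 0.08
0.9887823210987496
side 0.0 224 [-0.054  0.054] [-0.013  0.01 ]
side 0.06 38 [-0.088  0.085] [-0.038  0.002]
side 0.075 990 [-0.091  0.088] [-0.039  0.03 ]
side 0.1 2283 [-0.096  0.093] [-0.038  0.035]
scene 0.0 143 [-0.053  0.052] [-0.011  0.01 ]
scene 0.06 35 [-0.083  0.087] [-0.036  0.014]
scene 0.075 908 [-0.087  0.093] [-0.038  0.022]
scene 0.1 2351 [-0.094  0.095] [-0.037  0.037]
```

{"op": "drive_tool", "data": {
  "moves": [
    {"delta_pos":[0,1.5,30],"turn":0,"claw":1},
    {"delta_pos":[0,0,30],"turn":0,"claw":1},
    {"delta_pos":[0,0,20],"turn":0,"claw":1},
    {"delta_pos":[0,0,10],"turn":0,"claw":1},
    {"delta_pos":[0,0,0],"turn":0,"claw":1}
  ]
}}

```text
time_s: 10.35
tcp_pos: [0.588, -0.1, 0.1024]
ee_rot: [[-0.08, -0.997, 0.0], [-0.997, 0.08, -0.0], [0.0, -0.0, -1.0]]
wrist_force: [0.5, 0.4, 0.5]
gripper_width: 0.998
gripper_force: 0.0
```

{"op": "drive_tool", "data": {
  "moves": [
    {"delta_pos":[0,0,15],"turn":0,"claw":1},
    {"delta_pos":[0,0,15],"turn":0,"claw":1},
    {"delta_pos":[0,0,14],"turn":0,"claw":1},
    {"delta_pos":[0,0,10],"turn":0,"claw":1},
    {"delta_pos":[0,0,0],"turn":0,"claw":1}
  ]
}}

```text
time_s: 10.98
tcp_pos: [0.5871, -0.1001, 0.047]
ee_rot: [[-0.08, -0.997, -0.002], [-0.997, 0.08, -0.0], [0.0, 0.002, -1.0]]
wrist_force: [0.5, 0.2, 0.1]
gripper_width: 0.997
gripper_force: 0.0
```

There was no contact on the way down, so I'll close gently.

{"op": "drive_tool", "data": {
  "moves": [
    {"delta_pos":[0,0,0],"turn":0,"claw":0.8},
    {"delta_pos":[0,0,0],"turn":0,"claw":0.7},
    {"delta_pos":[0,0,0],"turn":0,"claw":0.62},
    {"delta_pos":[0,0,0],"turn":0,"claw":0.56},
    {"delta_pos":[0,0,0],"turn":0,"claw":0.5},
    {"delta_pos":[0,0,0],"turn":0,"claw":0.45},
    {"delta_pos":[0,0,0],"turn":0,"claw":0.41},
    {"delta_pos":[0,0,0],"turn":0,"claw":0.2},
    {"delta_pos":[0,0,0],"turn":0,"claw":0},
    {"delta_pos":[0,0,0],"turn":0,"claw":0}
  ]
}}

```text
time_s: 12.22
tcp_pos: [0.5886, -0.1, 0.0488]
ee_rot: [[-0.08, -0.997, 0.002], [-0.997, 0.08, -0.0], [-0.0, -0.002, -1.0]]
wrist_force: [4.5, 0.5, 3.0]
gripper_width: 0.382
gripper_force: 30.0
```

Run:
```python
from h import *
st()
for n in('side','scene'):
    c=cap(n);save(c,n+'_g.png')
```

```text
case X,Y,z mm [   1.8 -127.8   48.8] t 12.22 F [4.5 0.5 3. ] yaw 0.08
```

{"op": "drive_tool", "data": {
  "moves": [
    {"delta_pos":[0,0,-5],"turn":0,"claw":0},
    {"delta_pos":[0,0,-15],"turn":0,"claw":0},
    {"delta_pos":[0,0,-25],"turn":0,"claw":0},
    {"delta_pos":[0,0,-30],"turn":0,"claw":0},
    {"delta_pos":[0,0,-35],"turn":0,"claw":0},
    {"delta_pos":[0,0,-40],"turn":0,"claw":0},
    {"delta_pos":[0,0,-40],"turn":0,"claw":0},
    {"delta_pos":[0,0,-30],"turn":0,"claw":0},
    {"delta_pos":[0,0,-10],"turn":0,"claw":0},
    {"delta_pos":[0,0,0],"turn":0,"claw":0}
  ]
}}

```text
time_s: 13.58
tcp_pos: [0.5869, -0.0999, 0.2775]
ee_rot: [[-0.08, -0.997, -0.002], [-0.997, 0.08, 0.001], [-0.001, 0.002, -1.0]]
wrist_force: [0.5, 0.6, -4.7]
gripper_width: 0.382
gripper_force: 30.0
```

Run:
```python
from h import *
st(); s=monitor.sense(); p=s['tcp_pos']; print(p,s['gripper_width'],s['gripper_force'])
d=np.array([.488,-.3935])-p[:2]; print('tool x',-(d@ey)*1000,'tool y',-(d@ex)*1000)
for n in('side','scene'):
    c=cap(n);P=cloud(c);q=P[...,:2]-p[:2];X=q@ex;Y=q@ey;Z=P[...,2]-p[2]
    b=(Z<-.002)&(Z>-.05)&(np.hypot(X,Y)<.05); print(n,b.sum(),np.percentile(X[b],[1,50,99]).round(4),np.percentile(Y[b],[1,50,99]).round(4),'zmin',np.percentile(Z[b],[0,2]).round(4))
```

```text
case X,Y,z mm [ 1.000e-01 -1.278e+02  2.775e+02] t 13.57 F [ 0.5  0.6 -4.7] yaw 0.08
[ 0.58687002 -0.09985538  0.27754805] 0.3818971396521229 29.99711924796884
tool x 300.6066263872847 tool y 75.08728292219845
side 228 [-0.0263 -0.0048  0.0225] [-0.0262 -0.0158  0.0054] zmin [-0.0163 -0.0144]
scene 239 [-0.0234  0.0059  0.0254] [-0.0251 -0.0152  0.009 ] zmin [-0.0178 -0.0155]
```

Held upright, about 0.48 kg. Carrying it to the pan.

{"op": "drive_tool", "data": {
  "moves": [
    {"delta_pos":[20,5,0],"turn":0,"claw":0},
    {"delta_pos":[40,10,0],"turn":0,"claw":0},
    {"delta_pos":[50,12,0],"turn":0,"claw":0},
    {"delta_pos":[50,12,0],"turn":0,"claw":0},
    {"delta_pos":[50,12,0],"turn":0,"claw":0},
    {"delta_pos":[45,12,0],"turn":0,"claw":0},
    {"delta_pos":[30,8,20],"turn":0,"claw":0},
    {"delta_pos":[15,4,30],"turn":0,"claw":0},
    {"delta_pos":[0,0,40],"turn":0,"claw":0},
    {"delta_pos":[0,0,30],"turn":0,"claw":0},
    {"delta_pos":[0,0,20],"turn":0,"claw":0},
    {"delta_pos":[0,0,0],"turn":0,"claw":0}
  ]
}}

```text
time_s: 15.18
tcp_pos: [0.4867, -0.3927, 0.1351]
ee_rot: [[-0.081, -0.997, -0.006], [-0.997, 0.081, 0.003], [-0.003, 0.007, -1.0]]
wrist_force: [-0.2, 0.5, -4.7]
gripper_width: 0.382
gripper_force: 30.0
```

Run:
```python
from h import *
st(); s=monitor.sense(); p=s['tcp_pos']; print(p)
d=np.array([.488,-.3935])-p[:2]; print('tool x',-(d@ey)*1000,'tool y',-(d@ex)*1000)
```

```text
case X,Y,z mm [ -76.4 -427.7  135.1] t 15.18 F [-0.2  0.5 -4.7] yaw 0.081
[ 0.486673   -0.39272544  0.13514152]
tool x 0.6660368761347066 tool y -1.384652798101773
```

Lowering to a TCP height of about 0.088, then in small steps until the weight comes off.

{"op": "drive_tool", "data": {
  "moves": [
    {"delta_pos":[0,0,20],"turn":0,"claw":0},
    {"delta_pos":[0,0,15],"turn":0,"claw":0},
    {"delta_pos":[0,0,8],"turn":0,"claw":0},
    {"delta_pos":[0,0,3],"turn":0,"claw":0},
    {"delta_pos":[0,0,0],"turn":0,"claw":0},
    {"delta_pos":[0,0,0],"turn":0,"claw":0}
  ]
}}

```text
time_s: 15.92
tcp_pos: [0.4895, -0.3933, 0.0929]
ee_rot: [[-0.08, -0.997, 0.001], [-0.997, 0.08, -0.001], [0.001, -0.001, -1.0]]
wrist_force: [0.6, -0.7, -4.8]
gripper_width: 0.383
gripper_force: 30.0
```

{"op": "drive_tool", "data": {
  "moves": [
    {"delta_pos":[0,0,1.5],"turn":0,"claw":0},
    {"delta_pos":[0,0,1.5],"turn":0,"claw":0},
    {"delta_pos":[0,0,0],"turn":0,"claw":0}
  ]
}}

```text
time_s: 16.3
tcp_pos: [0.4889, -0.393, 0.089]
ee_rot: [[-0.08, -0.997, -0.0], [-0.997, 0.08, 0.0], [-0.0, 0.0, -1.0]]
wrist_force: [-0.5, 0.5, -4.2]
gripper_width: 0.376
gripper_force: 30.0
```

{"op": "drive_tool", "data": {
  "moves": [
    {"delta_pos":[0,0,1],"turn":0,"claw":0},
    {"delta_pos":[0,0,0],"turn":0,"claw":0}
  ]
}}

```text
time_s: 16.55
tcp_pos: [0.489, -0.393, 0.0881]
ee_rot: [[-0.08, -0.997, -0.0], [-0.997, 0.08, 0.0], [-0.0, 0.0, -1.0]]
wrist_force: [-0.3, 0.8, -4.4]
gripper_width: 0.382
gripper_force: 30.0
```

{"op": "drive_tool", "data": {
  "moves": [
    {"delta_pos":[0,0,1.5],"turn":0,"claw":0},
    {"delta_pos":[0,0,1.5],"turn":0,"claw":0},
    {"delta_pos":[0,0,0],"turn":0,"claw":0}
  ]
}}

```text
time_s: 16.92
tcp_pos: [0.4889, -0.393, 0.085]
ee_rot: [[-0.08, -0.997, -0.0], [-0.997, 0.08, 0.0], [-0.0, 0.0, -1.0]]
wrist_force: [-0.6, 0.2, -4.4]
gripper_width: 0.378
gripper_force: 30.0
```

{"op": "drive_tool", "data": {
  "moves": [
    {"delta_pos":[0,0,1],"turn":0,"claw":0},
    {"delta_pos":[0,0,0],"turn":0,"claw":0}
  ]
}}

```text
time_s: 17.18
tcp_pos: [0.489, -0.3931, 0.0841]
ee_rot: [[-0.08, -0.997, -0.0], [-0.997, 0.08, 0.0], [-0.0, 0.0, -1.0]]
wrist_force: [-0.1, 0.6, -4.1]
gripper_width: 0.381
gripper_force: 30.0
```

{"op": "drive_tool", "data": {
  "moves": [
    {"delta_pos":[0,0,1],"turn":0,"claw":0},
    {"delta_pos":[0,0,0],"turn":0,"claw":0}
  ]
}}

```text
time_s: 17.42
tcp_pos: [0.489, -0.3931, 0.0831]
ee_rot: [[-0.08, -0.997, -0.0], [-0.997, 0.08, 0.0], [-0.0, 0.0, -1.0]]
wrist_force: [-1.1, 0.0, -3.5]
gripper_width: 0.384
gripper_force: 30.0
```

{"op": "drive_tool", "data": {
  "moves": [
    {"delta_pos":[0,0,0.7],"turn":0,"claw":0},
    {"delta_pos":[0,0,0],"turn":0,"claw":0}
  ]
}}

```text
time_s: 17.68
tcp_pos: [0.4891, -0.3931, 0.0829]
ee_rot: [[-0.08, -0.997, 0.0], [-0.997, 0.08, -0.0], [0.0, -0.0, -1.0]]
wrist_force: [-0.3, 0.6, -2.0]
gripper_width: 0.381
gripper_force: 30.0
```

{"op": "drive_tool", "data": {
  "moves": [
    {"delta_pos":[0,0,0.5],"turn":0,"claw":0},
    {"delta_pos":[0,0,0],"turn":0,"claw":0}
  ]
}}

```text
time_s: 17.92
tcp_pos: [0.4891, -0.3931, 0.0828]
ee_rot: [[-0.08, -0.997, 0.0], [-0.997, 0.08, -0.0], [0.0, -0.0, -1.0]]
wrist_force: [-2.4, 2.0, 2.5]
gripper_width: 0.379
gripper_force: 30.0
```

The pan now carries the weight. Releasing and rising.

{"op": "drive_tool", "data": {
  "moves": [
    {"delta_pos":[0,0,0],"turn":0,"claw":0.42},
    {"delta_pos":[0,0,0],"turn":0,"claw":0.5},
    {"delta_pos":[0,0,0],"turn":0,"claw":0.8},
    {"delta_pos":[0,0,0],"turn":0,"claw":1},
    {"delta_pos":[0,0,0],"turn":0,"claw":1},
    {"delta_pos":[0,0,0],"turn":0,"claw":1},
    {"delta_pos":[0,0,-10],"turn":0,"claw":1},
    {"delta_pos":[0,0,-40],"turn":0,"claw":1},
    {"delta_pos":[0,0,-60],"turn":0,"claw":1},
    {"delta_pos":[0,0,-60],"turn":0,"claw":1},
    {"delta_pos":[0,0,-30],"turn":0,"claw":0},
    {"delta_pos":[0,0,0],"turn":0,"claw":0}
  ]
}}

```text
time_s: 19.42
tcp_pos: [0.4901, -0.3938, 0.2865]
ee_rot: [[-0.08, -0.997, 0.007], [-0.997, 0.08, -0.004], [0.003, -0.007, -1.0]]
wrist_force: [0.3, -0.4, -0.3]
gripper_width: 0.856
gripper_force: 0.0
```

Run:
```python
from h import *
st()
for n in('side','scene'):
    c=cap(n);P=cloud(c);q=P[...,:2]-np.array([.488,-.3935]);Z=P[...,2]
    for lo,hi in ((.078,.115),(.13,.155)):
        b=(np.hypot(q[...,0],q[...,1])<.06)&(Z>lo)&(Z<hi); print(n,lo,b.sum(),(P[b].min(0)+P[b].max(0))/2, P[b].max(0)[2])
```

```text
case X,Y,z mm [ -72.9 -428.5  286.5] t 19.43 F [ 0.3 -0.4 -0.3] yaw 0.08
side 0.078 121 [ 0.48600706 -0.39770552  0.09659412] 0.11497655568692422
side 0.13 129 [ 0.48859548 -0.39357585  0.13881672] 0.1475748506485498
scene 0.078 150 [ 0.49090146 -0.39328846  0.09629564] 0.11456289068916181
scene 0.13 111 [ 0.49035974 -0.39251741  0.13989318] 0.14978007179109176
```

It stands upright at the pan's centre, with the tip at 0.147 m. Now the door: I'll go to the inner side of the right pull.

{"op": "drive_tool", "data": {
  "moves": [
    {"delta_pos":[-30,-5,0],"turn":0,"claw":0},
    {"delta_pos":[-55,-9,0],"turn":0,"claw":0},
    {"delta_pos":[-55,-10,0],"turn":0,"claw":0},
    {"delta_pos":[-55,-10,0],"turn":0,"claw":0},
    {"delta_pos":[-55,-10,0],"turn":0,"claw":0},
    {"delta_pos":[-55,-10,0],"turn":0,"claw":0},
    {"delta_pos":[-55,-10,0],"turn":0,"claw":0},
    {"delta_pos":[-40,-6,0],"turn":0,"claw":0},
    {"delta_pos":[-20,-3,30],"turn":0,"claw":0},
    {"delta_pos":[0,0,40],"turn":0,"claw":0},
    {"delta_pos":[0,0,25],"turn":0,"claw":0},
    {"delta_pos":[0,0,0],"turn":0,"claw":0}
  ]
}}

```text
time_s: 21.02
tcp_pos: [0.5931, 0.0193, 0.1833]
ee_rot: [[-0.08, -0.997, -0.008], [-0.997, 0.08, -0.002], [0.003, 0.008, -1.0]]
wrist_force: [-0.9, -0.4, 1.2]
gripper_width: 0.004
gripper_force: 0.0
```

```bash
python3 -c "
from h import *
st()"
```

```text
case X,Y,z mm [ -3.2  -8.4 183.3] t 21.02 F [-0.9 -0.4  1.2] yaw 0.08
```

{"op": "drive_tool", "data": {
  "moves": [
    {"delta_pos":[0,0,14],"turn":0,"claw":0},
    {"delta_pos":[0,0,6],"turn":0,"claw":0},
    {"delta_pos":[0,0,0],"turn":0,"claw":0},
    {"delta_pos":[6,0,0],"turn":0,"claw":0},
    {"delta_pos":[8,0,0],"turn":0,"claw":0},
    {"delta_pos":[16,0,0],"turn":0,"claw":0}
  ]
}}

```text
time_s: 21.78
tcp_pos: [0.5934, -0.0103, 0.1676]
ee_rot: [[-0.079, -0.997, 0.002], [-0.997, 0.079, 0.001], [-0.001, -0.002, -1.0]]
wrist_force: [0.2, 2.4, 0.7]
gripper_width: 0.009
gripper_force: 1.0
```

{"op": "drive_tool", "data": {
  "moves": [
    {"delta_pos":[20,0,0],"turn":0,"claw":0},
    {"delta_pos":[20,0,0],"turn":0,"claw":0},
    {"delta_pos":[20,0,0],"turn":0,"claw":0},
    {"delta_pos":[20,0,0],"turn":0,"claw":0},
    {"delta_pos":[20,0,0],"turn":0,"claw":0},
    {"delta_pos":[18,0,0],"turn":0,"claw":0},
    {"delta_pos":[10,0,0],"turn":0,"claw":0},
    {"delta_pos":[6,0,0],"turn":0,"claw":0},
    {"delta_pos":[3,0,0],"turn":0,"claw":0},
    {"delta_pos":[0,0,0],"turn":0,"claw":0}
  ]
}}

```text
time_s: 23.02
tcp_pos: [0.5817, -0.1445, 0.1667]
ee_rot: [[-0.079, -0.997, -0.001], [-0.997, 0.079, 0.003], [-0.003, 0.001, -1.0]]
wrist_force: [0.1, 8.1, 1.6]
gripper_width: 0.005
gripper_force: 4.0
```

{"op": "drive_tool", "data": {
  "moves": [
    {"delta_pos":[3,0,0],"turn":0,"claw":0},
    {"delta_pos":[0,0,0],"turn":0,"claw":0}
  ]
}}

```text
time_s: 23.28
tcp_pos: [0.5817, -0.1448, 0.1667]
ee_rot: [[-0.079, -0.997, -0.0], [-0.997, 0.079, 0.007], [-0.007, 0.001, -1.0]]
wrist_force: [-1.2, 17.0, 4.4]
gripper_width: 0.005
gripper_force: 8.2
```

```bash
python3 nose.py; python3 -c "
from h import *
st()"
```

```text
-0.17 252 [-0.1184 -0.1124  0.0025] [-0.0028  0.0011  0.1198]
-0.125 228 [-0.123   0.0115  0.0253] [-0.0015  0.1329  0.1492]
-0.095 108 [-0.0141 -0.0055  0.0375] [0.1132 0.1232 0.1654]
-0.085 75 [-0.0131  0.0096  0.0308] [0.1168 0.1389 0.1601]
-0.075 52 [-0.0154 -0.0126 -0.0096] [0.1168 0.1198 0.1223]
pullR Y [-0.1925 -0.1895 -0.1816]
case X,Y,z mm [  -1.4 -173.   166.6] t 23.32 F [ 0.  16.5  4.3] yaw 0.079
```

{"op": "drive_tool", "data": {
  "moves": [
    {"delta_pos":[-15,0,0],"turn":0,"claw":0},
    {"delta_pos":[0,0,-30],"turn":0,"claw":0},
    {"delta_pos":[-30,0,-50],"turn":0,"claw":0},
    {"delta_pos":[-60,0,0],"turn":0,"claw":0},
    {"delta_pos":[-40,0,0],"turn":0,"claw":0},
    {"delta_pos":[0,0,0],"turn":0,"claw":0},
    {"delta_pos":[0,0,0],"turn":0,"claw":0}
  ]
}}

```text
time_s: 24.2
tcp_pos: [0.593, -0.0055, 0.2467]
ee_rot: [[-0.079, -0.997, -0.001], [-0.997, 0.079, -0.001], [0.001, 0.001, -1.0]]
wrist_force: [0.4, -0.8, 0.0]
gripper_width: 0.002
gripper_force: 0.0
```

```bash
python3 nose.py
python3 - <<'E'
from h import *
st(); c=cap('side'); old=cv2.imread('pics/side1.png'); new=c['color'][...,::-1]
o=np.hstack([cv2.resize(i[230:480,270:520],(400,400),interpolation=cv2.INTER_CUBIC) for i in (old,new)])
cv2.imwrite('pics/fin.png',o)
E
```

```text
-0.17 250 [-0.1177 -0.1121  0.0024] [-0.0027  0.0013  0.1195]
-0.125 229 [-0.1242  0.0106  0.0254] [-0.0019  0.1333  0.1492]
-0.095 107 [-0.0144 -0.0019  0.038 ] [0.1133 0.1266 0.1655]
-0.085 73 [-0.0136  0.0102  0.0302] [0.116  0.1393 0.1593]
-0.075 48 [-0.0158 -0.0119 -0.0074] [0.1161 0.1204 0.1238]
pullR Y [-0.1923 -0.1898 -0.1835]
case X,Y,z mm [ -1.3 -33.7 246.7] t 24.25 F [-0.  -0.3 -0. ] yaw 0.081
```

View pics/fin.png

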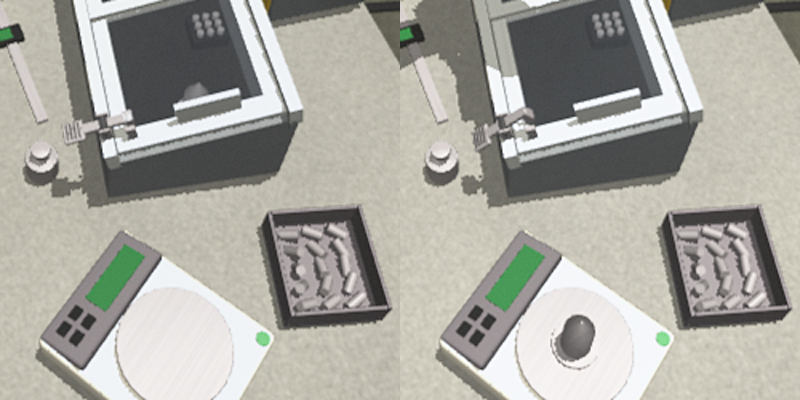

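Side by side with the start, the pull is in the same place, so the door is shut, and the catch is up. The striker stands upright mid-pan, at about (577,340). Its tip is near 0.148 m, which fits the 79 mm pointed one, and the other bench things in this view look unmoved.

```bash
python3 -c "
from h import *
print(ticket.finish_job())"
```

```text
the job is handed in; nothing more can be done
None
```

The pointed striker stands upright in the middle of the balance's pan and the right door is fully shut again with its catch left up; I handed the job in at about 24 s and the interface returned no verdict.

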